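# Earth the gripper before board work

### The arm

A 7-joint arm with a two-finger parallel gripper is mounted at the origin on a cart in front of the work surface, level with it; the furniture and walls round the work are solid. World frame = base frame: x ahead of the robot, y to its left, z up, the work surface at z = 0. Lengths are in m, angles in rad, forces in N, time in s.
With the tool pointing down it reaches from about 0.4 to 0.85 m from the base axis. Payload 10.4 kg.
Tool frame: the origin (TCP) lies on the centre line of the jaws, within the pads' length; the fingertips stand 11 mm ahead of it and the grasp point (between the pads) lies 8 mm behind it (tip_reach is the distance from the TCP to the fingertips, in m); z points along the fingers, y is the line along which they close (so a half turn about z gives the same grasp; the last joint's range is limited). The gripper opens to 85 mm and grips with 20 to 120 N. Pads are 22 mm wide; open, the fingers measure 114 mm over their backs; the gripper's body (76 mm by 85 mm) begins 54 mm behind the grasp point. The pads swing forward as they close: fully open they stand 13 mm farther back than shut.
Start: joints at [-1.246, 0.332, -0.065, 1.46, 0.022, 1.35, -0.088], TCP at [0.213, 0.588, 0.242] pointing down, gripper open.
Joint ranges: [-2.6, 2.6], [-0.5, 2.12], [-1.47, 1.34], [0.16, 2.42], [-1.27, 4.41], [0.06, 2.06], [-2.6, 2.6]. Speed limits (rad/s): [2.22, 2.22, 2.79, 2.79, 3.14, 3.14, 3.14].

### API

Orientations are given as a unit quaternion [x, y, z, w].
In Python, from workcell import get_obs, camera, hand_in, tip_reach gives the robot as it stands. The module is installed in compiled form; this text tells all that it offers.
- The arm moves only by the tool move_arm, never from a script. Its argument "plan" is a list of rows, each an object with "delta_pos": the shift along the tool's x, y, z in parts of the range, where 1.0 means 0.75 m, a list of three; "turn": the turn, a rotation vector about the tool's x, y, z in a scale on which 1.0 is 360 degrees, a list of three; "fingers": the closure, from 0 (fully open) to 1 (shut). A call has 1 to 12 rows; each row is the pose to reach, as a shift and turn from the pose commanded when the call began, along the tool's axes at that moment; what a row does not reach only later rows make up. A row lasts 1/8 s, in which the tool goes at most 62.5 mm and 10.7 degrees, less where a joint would pass 70% of its speed; a pose out of reach is approached as far as the arm can. A call with a gripper value outside its range is refused whole. The fingers move at their own pace and stop on an object; "force" is the grip in N (left out, the last holds). Time passes only in rows, so rows that repeat a pose let the fingers close. It gives the time, the measured TCP pose, the force, the opening and the grip force at its end, in the units of the state.
- get_obs(): the state, without advancing time (a new reading comes with each control period).
- camera(name): name is "side" or "top"; returns a dict with "color" (420x560x3 uint8, red, green, blue), "range_z" (420x560 float32, m along the optical axis (not along the pixel's ray), 0 where there is no reading), "fx", "fy", "cx", "cy" (pixels), "R" (3x3) and "t" (3): a world point X has camera coordinates R X + t. Camera axes: x right, y down, z forward; pixel columns grow to the right and rows downward; lengths in m; the calibration is good to about 2 mm. A picture is of the moment at which its call begins.
- hand_in(): hands the job in; it is judged then, once.
The state is a dict: "clock": time; "joint_pos": joint angles; "joint_velocities": joint speeds; "tau": joint torques, N m; "position": TCP position; "ee_rot": TCP orientation; "ft_force": force on the tool from outside, world axes, zero at the start; "torque": the same for the moment, N m; "grip_width": opening from 0.0 (shut) to 1.0 (fully open); "grasp_force": force on a finger pad.
Only numpy, scipy, OpenCV 4.12 (cv2) and the standard library are available. Lean on these libraries where they do the work, as an engineer would, in place of code of your own. Each camera call takes 0.05 s, during which the arm holds its last target. There are 200 camera calls.

### The job

Before the memory module is handled, the gripper must be earthed: with the fingertips, lightly touch the square steel plate of its earthing unit so that the sprung plate sinks about half its travel, keep it down for a good second, and come off it. Then lightly press the narrow bar key in the same way, just briefly, to log the check, and withdraw so that both keys spring back up. Press gently, do not touch the unit with the round disc, do not shove, tip or lift any unit, and leave everything else on the bench where it is.

Things in the scene. Friction and masses are not known exactly. Their poses are not given: they have to be found in the camera images.
- square_unit: Earthing unit whose key is a square plate 44 x 44 mm, 5 mm thick (this is the earth plate). It is a loose black plastic box 76 x 76 mm, top face at 36 mm, 0.7 kg, standing on four rubber feet, with one bare steel key on a stem on top. Origin: centre of the underside; z up, x and y along its sides.
- square_top (a point): Centre of the upper face of that unit's key (square); 50 mm above the bench when the key is up.
- square_key (a joint): The square key. Key travel in m: 0 at rest (up), 0.006 fully down. A spring resists with about 1 N at first and 4 N fully down; it comes back up by itself. A press counts from 0.002; under the key's plate there are 9 mm of clear height above the box, so fingers wider than the plate do no harm.
- bar_unit: Earthing unit whose key is a narrow bar 20 x 62 mm, 5 mm thick, long side along the box's y (this is the log key). It is a loose black plastic box 76 x 76 mm, top face at 36 mm, 0.7 kg, standing on four rubber feet, with one bare steel key on a stem on top. Origin: centre of the underside; z up, x and y along its sides.
- bar_top (a point): Centre of the upper face of that unit's key (bar); 50 mm above the bench when the key is up.
- bar_key (a joint): The bar key. Key travel in m: 0 at rest (up), 0.006 fully down. A spring resists with about 1 N at first and 4 N fully down; it comes back up by itself. A press counts from 0.002; under the key's plate there are 9 mm of clear height above the box, so fingers wider than the plate do no harm.
- disc_unit: Earthing unit whose key is a round disc 46 mm across, 5 mm thick (not part of this job, leave alone). It is a loose black plastic box 76 x 76 mm, top face at 36 mm, 0.7 kg, standing on four rubber feet, with one bare steel key on a stem on top. Origin: centre of the underside; z up, x and y along its sides.
- disc_top (a point): Centre of the upper face of that unit's key (disc); 50 mm above the bench when the key is up.
- disc_key (a joint): The disc key. Key travel in m: 0 at rest (up), 0.006 fully down. A spring resists with about 1 N at first and 4 N fully down; it comes back up by itself. A press counts from 0.002; under the key's plate there are 9 mm of clear height above the box, so fingers wider than the plate do no harm.
- ram: Memory module 30 x 68 x 4 mm lying flat, origin at the centre of its underside. Bystander.
- cutters: Side cutters 152 x 50 x 12 mm lying flat, origin under the middle. Bystander.
- flux: Flux syringe 113 x 22 x 22 mm lying, origin under the middle. Bystander.
- bottle: Small dark bottle, 32 mm across, 70 mm tall, standing; origin at the centre of its underside. Bystander.
Things that resemble listed ones, but are neither listed nor needed, are in the scene too. Leave any pink look-alike of the bar_unit alone.

How it is judged:
By the outcome, as a careful person would: the job done as asked, in the order asked, and still so for the second after the job is handed in, with the robot touching nothing.
It also fails if it takes over 40 s, if anything falls off the work surface, if the arm or the gripper's body presses on something with over 40 N, if the wrist force passes 120 N, or if a joint passes its speed limit or range.

## Working session

There is one attempt and no reset: what is moved stays moved. The work goes in short steps, Python scripts to look and compute and a tool call to move; the robot and the scene stay as the last step left them, time stands still between calls to the robot, and variables do not carry over. Pictures are saved under pics/ and viewed, at most 10 in all, crops included, and the job is handed in when it is done.

Besides the shell and the picture viewer there is one more tool, called by a JSON object that holds its "method" and its "body". move_arm: Moves the arm, as the interface text tells. Its arguments: {"type":"object","properties":{"plan":{"type":"array","items":{"type":"object","properties":{"delta_pos":{"type":"array","items":{"type":"number"}},"turn":{"type":"array","items":{"type":"number"}},"fingers":{"type":"number"}}}},"force":{"type":"number"}},"required":["plan"]}

```bash
mkdir -p pics
cat > h.py <<'E'
import numpy as np, cv2, pickle
from workcell import get_obs, camera, hand_in, tip_reach
E
python3 - <<'E'
from h import *
o=get_obs(); print({k:np.round(v,4).tolist() for k,v in o.items()}, tip_reach if not callable(tip_reach) else tip_reach())
for n in("top","side"):
    c=camera(n); pickle.dump(c,open(n+".pkl","wb")); cv2.imwrite(f"pics/{n}0.png",c["color"][:,:,::-1]); print(n,c["fx"],c["cx"],c["cy"],np.round(c["R"],3).tolist(),np.round(c["t"],3))
E
```

```text
{'clock': 0.0, 'joint_pos': [-1.2456, 0.3329, -0.0647, 1.4609, 0.0216, 1.3499, -0.0885], 'joint_velocities': [0.0012, 0.0013, 0.0001, -0.0008, 0.0018, -0.0014, -0.0001], 'tau': [-0.0001, -62.5426, 0.0492, -39.1616, 0.0162, 0.0096, 0.0], 'position': [0.2129, 0.5872, 0.2415], 'ee_rot': [0.173, 0.9849, -0.0007, -0.0001], 'ft_force': [0.9468, 0.3141, 0.9221], 'torque': [-0.0156, 0.0115, 0.0349], 'grasp_force': 0.0, 'grip_width': 0.9998} 0.011
top 385.3550299882174 283.3353160076382 208.5948845628076 [[0.008, -1.0, -0.028], [-0.998, -0.006, -0.057], [0.057, 0.029, -0.998]] [0.023 0.552 0.876]
side 380.7531119044738 278.03886693770977 203.28713391213017 [[0.972, -0.236, -0.017], [-0.113, -0.399, -0.91], [0.208, 0.886, -0.414]] [-0.545  0.148  0.745]
```

View pics/top0.png

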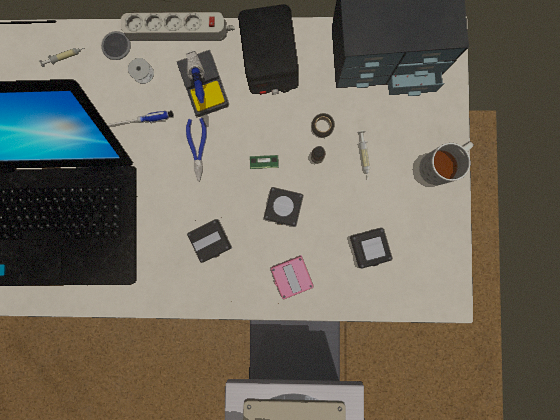

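View pics/side0.png

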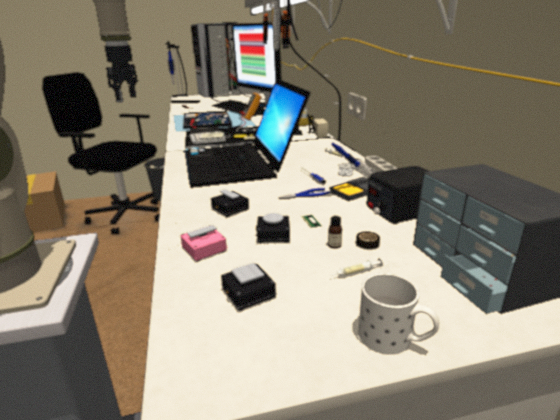

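The top view shows the bar unit at about (209,241), the square unit at (372,247), the disc at (283,206) and the pink look-alike at (292,277). The side view shows the same layout, with the gripper to the far left, clear of the units.

```bash
cat >> h.py <<'E'
def ray(c,u,v,z):
    d=c["R"].T@np.array([(u-c["cx"])/c["fx"],(v-c["cy"])/c["fy"],1]); o=-c["R"].T@c["t"]
    return o+d*(z-o[2])/d[2]
def key(c,u,v,r=18,z=.05):
    g=c["color"].astype(int); m=np.zeros(g.shape[:2],np.uint8)
    m[v-r:v+r,u-r:u+r]=(g.min(2)>120)[v-r:v+r,u-r:u+r]
    n,l,s,ce=cv2.connectedComponentsWithStats(m); k=l[v,u]
    ct=max(cv2.findContours((l==k).astype(np.uint8),0,1)[0],key=cv2.contourArea)
    b=cv2.boxPoints(cv2.minAreaRect(ct)); P=np.array([ray(c,*p,z) for p in b])
    e=[P[1]-P[0],P[2]-P[1]]; L=[np.linalg.norm(x) for x in e]
    a=[np.degrees(np.arctan2(x[1],x[0]))%180 for x in e]
    return np.round(ray(c,*ce[k],z),4),np.round(L,4),np.round(a,1),s[k][4],float(np.median(c["range_z"][l==k]))
E
python3 - <<'E'
from h import *
from scipy.spatial.transform import Rotation as Q
T=pickle.load(open("top.pkl","rb"));S=pickle.load(open("side.pkl","rb"))
for n,u,v in(("bar",209,241),("sq",372,247),("disc",283,206),("pink",292,277)):
    r=key(T,u,v); X=r[0]; q=S["R"]@X+S["t"]; print(n,*r,"depth exp",(T["R"]@X+T["t"])[2],"side px",q[:2]/q[2]*S["fx"]+[S["cx"],S["cy"]])
for n,u,v in(("bar",231,194),("sq",247,272)): print("side",n,*key(S,u,v,16))
print(np.round(Q.from_quat(get_obs()["ee_rot"]).as_matrix(),4))
E
```

```text
bar [0.4772 0.1968 0.05  ] [0.0598 0.018 ] [117.   27.6] 225 0.8590881824493408 depth exp 0.8583241240786221 side px [228.9507061  191.86304826]
sq [ 0.4645 -0.1721  0.05  ] [0.0426 0.0423] [104.5  13.7] 380 0.8471506237983704 depth exp 0.8470374179899445 side px [247.36232172 270.75697333]
disc [0.5567 0.0266 0.05  ] [0.0424 0.0424] [90.3  0.4] 312 0.8586096167564392 depth exp 0.8579492766306743 side px [273.07646891 216.01198013]
pink [0.4006 0.0015 0.05  ] [0.0677 0.081 ] [111.5  21.5] 748 0.861719012260437 depth exp 0.8483928385364288 side px [204.18722513 229.895334  ]
side bar [0.4863 0.2135 0.05  ] [0.0878 0.1132] [163.7  80.7] 408 1.1544444561004639
side sq [ 0.4647 -0.1597  0.05  ] [0.0582 0.078 ] [164.8  78.5] 697 0.6853660345077515
[[-9.401e-01  3.408e-01 -4.000e-04]
 [ 3.408e-01  9.401e-01 -1.300e-03]
 [-1.000e-04 -1.300e-03 -1.000e+00]]
```

The rows are not in the units I measure in: shifts go in shares of 0.75 m and turns go in shares of 360 degrees. I convert before sending: -0.628 m / 0.75 = -0.8373, -0.495 m / 0.75 = -0.66, 0.98 rad / 6.2832 = 0.156.

{"method": "move_arm", "body": {"plan": [{"delta_pos": [-0.4733, -0.3773, 0], "turn": [0, 0, 0.0796], "fingers": 1}, {"delta_pos": [-0.4733, -0.3773, 0], "turn": [0, 0, 0.156], "fingers": 1}, {"delta_pos": [-0.4733, -0.3773, 0], "turn": [0, 0, 0.156], "fingers": 1}, {"delta_pos": [-0.4733, -0.3773, 0], "turn": [0, 0, 0.156], "fingers": 1}, {"delta_pos": [-0.4733, -0.3773, 0], "turn": [0, 0, 0.156], "fingers": 1}, {"delta_pos": [-0.4733, -0.3773, 0], "turn": [0, 0, 0.156], "fingers": 1}, {"delta_pos": [-0.4733, -0.3773, 0], "turn": [0, 0, 0.156], "fingers": 1}, {"delta_pos": [-0.4733, -0.3773, 0], "turn": [0, 0, 0.156], "fingers": 1}, {"delta_pos": [-0.66, -0.8373, 0.12], "turn": [0, 0, 0.156], "fingers": 1}, {"delta_pos": [-0.66, -0.8373, 0.12], "turn": [0, 0, 0.156], "fingers": 1}, {"delta_pos": [-0.66, -0.8373, 0.12], "turn": [0, 0, 0.156], "fingers": 1}, {"delta_pos": [-0.66, -0.8373, 0.12], "turn": [0, 0, 0.156], "fingers": 1}], "force": 20}}

```text
clock: 1.6
position: [0.4592, -0.0432, 0.1831]
ee_rot: [0.616, 0.788, 0.0, -0.0]
ft_force: [1.5, 0.2, 0.2]
grip_width: 0.001
grasp_force: 0.0
```

In the tool's units: -0.1265 m / 0.75 = -0.1687, 0.098 m / 0.75 = 0.1307.

{"method": "move_arm", "body": {"plan": [{"delta_pos": [-0.08, -0.016, 0.0267], "fingers": 1}, {"delta_pos": [-0.1687, -0.0347, 0.0667], "fingers": 1}, {"delta_pos": [-0.1687, -0.0347, 0.0667], "fingers": 1}, {"delta_pos": [-0.1687, -0.0347, 0.1307], "fingers": 1}, {"delta_pos": [-0.1687, -0.0347, 0.1307], "fingers": 1}, {"delta_pos": [-0.1687, -0.0347, 0.1307], "fingers": 1}, {"delta_pos": [-0.1687, -0.0347, 0.1307], "fingers": 1}]}}

```text
validation failed for argument at $.pl...
```

Run:
```python
from h import *
o=get_obs(); print(o["clock"],o["position"],o["ft_force"])
c=camera("side"); print(get_obs()["ft_force"],get_obs()["position"]); pickle.dump(c,open("s1.pkl","wb"))
cv2.imwrite("pics/s1.png",cv2.resize(c["color"][150:330,150:350,::-1],(600,540),interpolation=2))
```

```text
1.6 [ 0.45921553 -0.04319977  0.18312459] [1.53710414 0.17894452 0.1662859 ]
[-3.47411286 -7.76108395 -1.58994849] [ 0.45793579 -0.05151942  0.18166256]
```

View pics/s1.png

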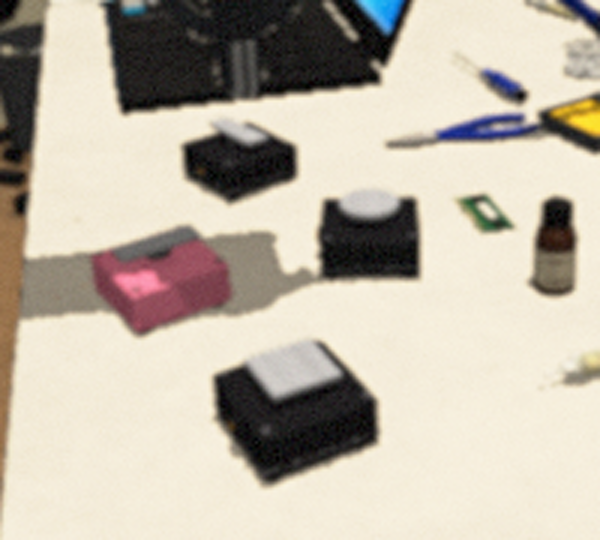

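The crop shows the square unit undisturbed at the bottom, around crop (297,400), with the gripper still above the frame. The move was refused because its rows left out "turn".

In the tool's units: -0.115 m / 0.75 = -0.1533, 0.05 m / 0.75 = 0.0667.

{"method": "move_arm", "body": {"plan": [{"delta_pos": [-0.0733, -0.0147, 0.0267], "turn": [0, 0, 0], "fingers": 1}, {"delta_pos": [-0.1533, -0.0293, 0.0667], "turn": [0, 0, 0], "fingers": 1}, {"delta_pos": [-0.1533, -0.0293, 0.0667], "turn": [0, 0, 0], "fingers": 1}, {"delta_pos": [-0.1533, -0.0293, 0.1267], "turn": [0, 0, 0], "fingers": 1}, {"delta_pos": [-0.1533, -0.0293, 0.1267], "turn": [0, 0, 0], "fingers": 1}, {"delta_pos": [-0.1533, -0.0293, 0.1267], "turn": [0, 0, 0], "fingers": 1}, {"delta_pos": [-0.1533, -0.0293, 0.1267], "turn": [0, 0, 0], "fingers": 1}]}}

```text
clock: 2.52
position: [0.4668, -0.1589, 0.09]
ee_rot: [0.616, 0.788, 0.001, 0.001]
ft_force: [-0.4, 0.1, 0.0]
grip_width: -0.002
grasp_force: 0.0
```

Run:
```python
from h import *
o=get_obs(); print(o["clock"],o["position"],o["ft_force"],o["joint_pos"])
c=camera("side"); print(get_obs()["ft_force"],get_obs()["position"])
cv2.imwrite("pics/s2.png",cv2.resize(c["color"][150:330,150:350,::-1],(600,540),interpolation=2))
```

```text
2.525 [ 0.46680464 -0.15885159  0.09003387] [-0.38433779  0.0662519   0.02029042] [-0.40421865  0.22283691  0.71097373  2.00865249 -0.17717707  0.96819182
  0.63896806]
[-0.54012539  0.04501931 -0.00963666] [ 0.46670315 -0.15890257  0.08988597]
```

View pics/s2.png

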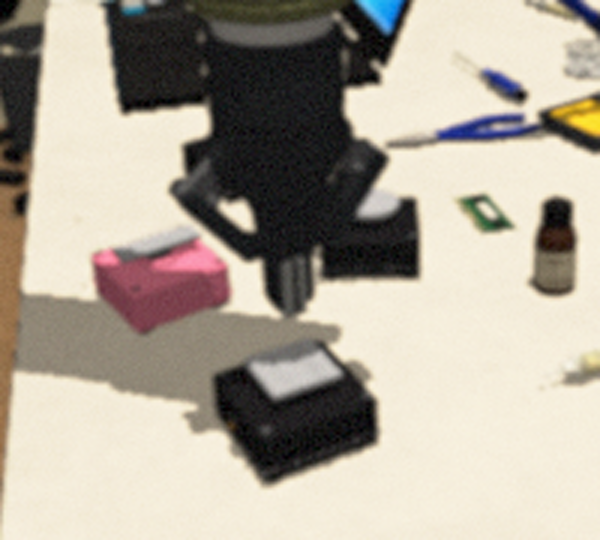

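The closed fingertips at crop (291,310) hang above the far side of the plate at (297,370), about 13 mm short in y.

In the tool's units: 0.024 m / 0.75 = 0.032, -0.0123 m / 0.75 = -0.0164.

{"method": "move_arm", "body": {"plan": [{"delta_pos": [-0.0164, -0.0071, 0], "turn": [0, 0, 0], "fingers": 1}, {"delta_pos": [-0.0164, -0.0071, 0.02], "turn": [0, 0, 0], "fingers": 1}, {"delta_pos": [-0.0164, -0.0071, 0.032], "turn": [0, 0, 0], "fingers": 1}, {"delta_pos": [-0.0164, -0.0071, 0.032], "turn": [0, 0, 0], "fingers": 1}, {"delta_pos": [-0.0164, -0.0071, 0.032], "turn": [0, 0, 0], "fingers": 1}, {"delta_pos": [-0.0164, -0.0071, 0.032], "turn": [0, 0, 0], "fingers": 1}]}}

```text
clock: 3.32
position: [0.4638, -0.1724, 0.0648]
ee_rot: [0.616, 0.788, 0.0, 0.0]
ft_force: [-0.1, 0.1, 0.4]
grip_width: 0.002
grasp_force: 0.0
```

Run:
```python
from h import *
o=get_obs(); print(o["clock"],o["position"],o["ft_force"])
c=camera("side"); print(get_obs()["ft_force"],get_obs()["position"])
cv2.imwrite("pics/s3.png",cv2.resize(c["color"][200:320,200:320,::-1],(540,540),interpolation=2))
```

```text
3.325 [ 0.46381697 -0.1723575   0.06476131] [-0.09872701  0.12677711  0.36640483]
[-0.22189306  0.31933567  0.71098806] [ 0.46383003 -0.17231751  0.06479708]
```

View pics/s3.png

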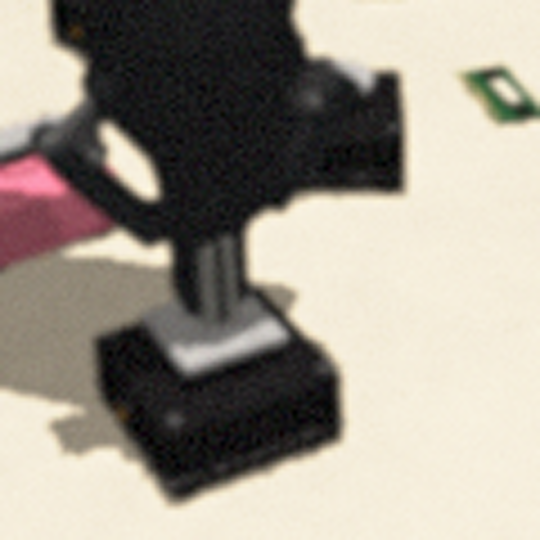

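The fingertips at crop (220,318) are centred over the plate and a few mm above it. I'll feel for contact next.

In the tool's units: 0.003 m / 0.75 = 0.004, 0.002 m / 0.75 = 0.0027.

{"method": "move_arm", "body": {"plan": [{"delta_pos": [0, 0, 0.0027], "turn": [0, 0, 0], "fingers": 1}, {"delta_pos": [0, 0, 0.004], "turn": [0, 0, 0], "fingers": 1}, {"delta_pos": [0, 0, 0.004], "turn": [0, 0, 0], "fingers": 1}, {"delta_pos": [0, 0, 0.004], "turn": [0, 0, 0], "fingers": 1}]}}

```text
clock: 3.88
position: [0.4636, -0.1724, 0.0615]
ee_rot: [0.616, 0.788, 0.0, -0.0]
ft_force: [0.4, 0.9, 0.1]
grip_width: -0.001
grasp_force: 0.0
```

In the tool's units: 0.001 m / 0.75 = 0.0013.

{"method": "move_arm", "body": {"plan": [{"delta_pos": [0, 0, 0.0013], "turn": [0, 0, 0], "fingers": 1}, {"delta_pos": [0, 0, 0.0013], "turn": [0, 0, 0], "fingers": 1}]}}

```text
clock: 4.12
position: [0.4637, -0.1724, 0.0606]
ee_rot: [0.616, 0.788, 0.0, 0.0]
ft_force: [0.4, -0.2, 1.4]
grip_width: 0.002
grasp_force: 0.5
```

In the tool's units: 0.001 m / 0.75 = 0.0013.

{"method": "move_arm", "body": {"plan": [{"delta_pos": [0, 0, 0.0013], "turn": [0, 0, 0], "fingers": 1}, {"delta_pos": [0, 0, 0.0013], "turn": [0, 0, 0], "fingers": 1}]}}

```text
clock: 4.38
position: [0.4637, -0.1724, 0.0595]
ee_rot: [0.616, 0.788, 0.0, 0.0]
ft_force: [-0.3, -0.7, 2.3]
grip_width: 0.001
grasp_force: 0.8
```

In the tool's units: 0.0016 m / 0.75 = 0.0021, 0.001 m / 0.75 = 0.0013.

{"method": "move_arm", "body": {"plan": [{"delta_pos": [0, 0, 0.0013], "turn": [0, 0, 0], "fingers": 1}, {"delta_pos": [0, 0, 0.0021], "turn": [0, 0, 0], "fingers": 1}, {"delta_pos": [0, 0, 0.0021], "turn": [0, 0, 0], "fingers": 1}, {"delta_pos": [0, 0, 0.0021], "turn": [0, 0, 0], "fingers": 1}]}}

```text
clock: 4.88
position: [0.4637, -0.1724, 0.058]
ee_rot: [0.616, 0.788, 0.0, 0.0]
ft_force: [-0.1, -0.6, 1.7]
grip_width: 0.001
grasp_force: 1.1
```

Run:
```python
from h import *
F=[];
c=camera("side")
for i in range(6): camera("top"); o=get_obs(); F.append([o["clock"],o["position"][2],o["ft_force"][2]])
print(np.round(F,4))
cv2.imwrite("pics/s4.png",cv2.resize(c["color"][200:320,200:320,::-1],(540,540),interpolation=2))
```

```text
[[4.975  0.058  2.19  ]
 [5.025  0.058  2.5008]
 [5.075  0.058  2.3193]
 [5.125  0.058  2.2044]
 [5.175  0.058  2.0835]
 [5.225  0.058  2.4594]]
```

View pics/s4.png

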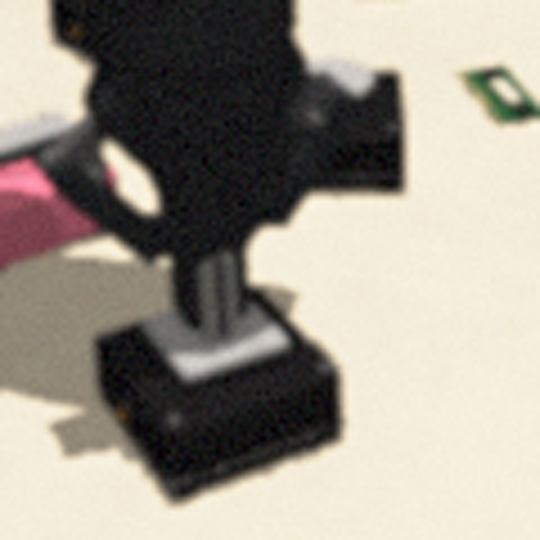

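The plate is visibly lower: its front edge has moved from crop y≈370 to ≈380, and the box has not moved. The force is about 2.3 N, which fits roughly half travel. I'll hold for another 1.25 s, then lift.

In the tool's units: -0.03 m / 0.75 = -0.04, -0.006 m / 0.75 = -0.008.

{"method": "move_arm", "body": {"plan": [{"delta_pos": [0, 0, 0], "turn": [0, 0, 0], "fingers": 1}, {"delta_pos": [0, 0, 0], "turn": [0, 0, 0], "fingers": 1}, {"delta_pos": [0, 0, 0], "turn": [0, 0, 0], "fingers": 1}, {"delta_pos": [0, 0, 0], "turn": [0, 0, 0], "fingers": 1}, {"delta_pos": [0, 0, 0], "turn": [0, 0, 0], "fingers": 1}, {"delta_pos": [0, 0, 0], "turn": [0, 0, 0], "fingers": 1}, {"delta_pos": [0, 0, 0], "turn": [0, 0, 0], "fingers": 1}, {"delta_pos": [0, 0, 0], "turn": [0, 0, 0], "fingers": 1}, {"delta_pos": [0, 0, 0], "turn": [0, 0, 0], "fingers": 1}, {"delta_pos": [0, 0, 0], "turn": [0, 0, 0], "fingers": 1}, {"delta_pos": [0, 0, -0.008], "turn": [0, 0, 0], "fingers": 1}, {"delta_pos": [0, 0, -0.04], "turn": [0, 0, 0], "fingers": 1}]}}

```text
clock: 6.72
position: [0.4622, -0.172, 0.0873]
ee_rot: [0.616, 0.788, -0.001, -0.002]
ft_force: [0.7, -0.2, 0.1]
grip_width: 0.002
grasp_force: 0.0
```

In the tool's units: -0.06 m / 0.75 = -0.08.

{"method": "move_arm", "body": {"plan": [{"delta_pos": [0, 0, -0.08], "turn": [0, 0, 0], "fingers": 1}, {"delta_pos": [0, 0, -0.08], "turn": [0, 0, 0], "fingers": 1}, {"delta_pos": [0, 0, -0.08], "turn": [0, 0, 0], "fingers": 1}]}}

```text
clock: 7.1
position: [0.4632, -0.172, 0.1477]
ee_rot: [0.616, 0.788, 0.0, -0.0]
ft_force: [0.1, -0.4, 0.4]
grip_width: 0.002
grasp_force: 0.0
```

In the tool's units: 0.3547 m / 0.75 = 0.4729, 0.1028 m / 0.75 = 0.1371, 1.34 rad / 6.2832 = 0.2133.

{"method": "move_arm", "body": {"plan": [{"delta_pos": [0.0667, 0.0193, 0], "turn": [0, 0, 0.0286], "fingers": 1}, {"delta_pos": [0.1333, 0.0387, 0], "turn": [0, 0, 0.0573], "fingers": 1}, {"delta_pos": [0.2, 0.058, 0], "turn": [0, 0, 0.0859], "fingers": 1}, {"delta_pos": [0.2667, 0.0773, 0], "turn": [0, 0, 0.1146], "fingers": 1}, {"delta_pos": [0.3333, 0.0967, 0], "turn": [0, 0, 0.1432], "fingers": 1}, {"delta_pos": [0.4, 0.116, 0], "turn": [0, 0, 0.1719], "fingers": 1}, {"delta_pos": [0.4729, 0.1371, 0], "turn": [0, 0, 0.2005], "fingers": 1}, {"delta_pos": [0.4729, 0.1371, 0], "turn": [0, 0, 0.2133], "fingers": 1}, {"delta_pos": [0.4729, 0.1371, 0], "turn": [0, 0, 0.2133], "fingers": 1}, {"delta_pos": [0.4729, 0.1371, 0], "turn": [0, 0, 0.2133], "fingers": 1}, {"delta_pos": [0.4729, 0.1371, 0.0733], "turn": [0, 0, 0.2133], "fingers": 1}, {"delta_pos": [0.4729, 0.1371, 0.0733], "turn": [0, 0, 0.2133], "fingers": 1}]}}

```text
clock: 8.6
position: [0.4757, 0.1945, 0.0902]
ee_rot: [0.972, 0.235, -0.003, 0.001]
ft_force: [0.1, -0.5, 0.6]
grip_width: 0.0
grasp_force: 0.0
```

{"method": "move_arm", "body": {"plan": [{"delta_pos": [0, 0, 0], "turn": [0, 0, 0], "fingers": 1}, {"delta_pos": [0, 0, 0], "turn": [0, 0, 0], "fingers": 1}]}}

```text
clock: 8.85
position: [0.479, 0.1969, 0.0948]
ee_rot: [0.972, 0.235, 0.001, -0.001]
ft_force: [-0.2, 0.6, 0.3]
grip_width: 0.001
grasp_force: 0.0
```

Run:
```python
from h import *
from scipy.spatial.transform import Rotation as Q
c=camera("side");o=get_obs(); R=Q.from_quat(o["ee_rot"]).as_matrix()
print(o["clock"],o["position"],o["ft_force"],R.T@(np.array([.4772,.1968,.065])-o["position"]),np.degrees(np.arctan2(R[1,1],R[0,1])))
T=camera("top"); print(key(T,372,247))
cv2.imwrite("pics/s5.png",cv2.resize(c["color"][150:330,150:350,::-1],(600,540),interpolation=2))
```

```text
8.9 [0.47892599 0.19698838 0.09457886] [ 0.19549356  0.60120878 -0.63173124] [-0.00169624 -0.00060351  0.02957502] -62.841626574998564
(array([ 0.4645, -0.172 ,  0.05  ]), array([0.0425, 0.0425]), array([106.4,  15.6]), np.int32(380), 0.8473902940750122)
```

View pics/s5.png

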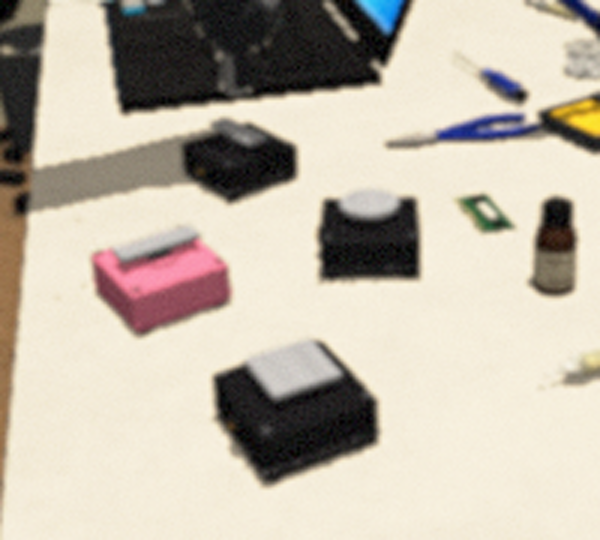

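The square unit is undisturbed with its key back up, and the tip at crop (230,95) hangs just above the bar at (240,132).

In the tool's units: 0.03 m / 0.75 = 0.04, -0.0017 m / 0.75 = -0.0023.

{"method": "move_arm", "body": {"plan": [{"delta_pos": [-0.0023, -0.0008, 0.0133], "turn": [0, 0, 0], "fingers": 1}, {"delta_pos": [-0.0023, -0.0008, 0.0293], "turn": [0, 0, 0], "fingers": 1}, {"delta_pos": [-0.0023, -0.0008, 0.04], "turn": [0, 0, 0], "fingers": 1}, {"delta_pos": [-0.0023, -0.0008, 0.04], "turn": [0, 0, 0], "fingers": 1}, {"delta_pos": [-0.0023, -0.0008, 0.04], "turn": [0, 0, 0], "fingers": 1}, {"delta_pos": [-0.0023, -0.0008, 0.04], "turn": [0, 0, 0], "fingers": 1}]}}

```text
clock: 9.7
position: [0.4765, 0.1964, 0.0633]
ee_rot: [0.972, 0.235, 0.0, -0.0]
ft_force: [-0.2, -0.3, -0.0]
grip_width: 0.002
grasp_force: 0.0
```

Run:
```python
from h import *
c=camera("side");o=get_obs(); print(o["clock"],o["position"],o["ft_force"])
cv2.imwrite("pics/s6.png",cv2.resize(c["color"][150:230,190:270,::-1],(480,480),interpolation=2))
```

```text
9.75 [0.47643345 0.19647658 0.06325491] [ 0.13708416 -0.43133754 -0.34436904]
```

View pics/s6.png

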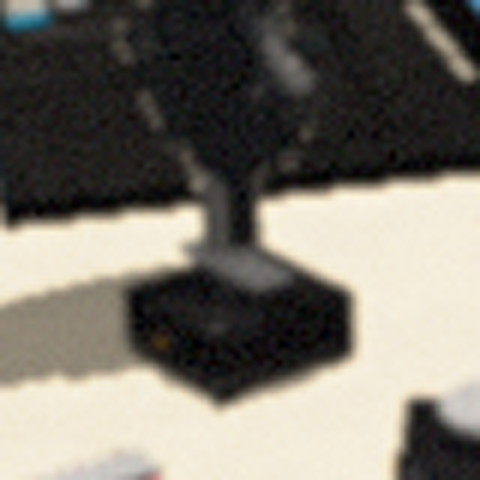

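The fingertips, at crop (232,245), are centred on the bar and about 2 mm above it.

In the tool's units: 0.0035 m / 0.75 = 0.0047, 0.002 m / 0.75 = 0.0027.

{"method": "move_arm", "body": {"plan": [{"delta_pos": [0, 0, 0.0013], "turn": [0, 0, 0], "fingers": 1}, {"delta_pos": [0, 0, 0.0027], "turn": [0, 0, 0], "fingers": 1}, {"delta_pos": [0, 0, 0.004], "turn": [0, 0, 0], "fingers": 1}, {"delta_pos": [0, 0, 0.0047], "turn": [0, 0, 0], "fingers": 1}, {"delta_pos": [0, 0, 0.0047], "turn": [0, 0, 0], "fingers": 1}]}}

```text
clock: 10.38
position: [0.4763, 0.1965, 0.0595]
ee_rot: [0.972, 0.235, 0.0, -0.0]
ft_force: [0.2, 0.1, 2.2]
grip_width: 0.001
grasp_force: 0.8
```

In the tool's units: 0.0018 m / 0.75 = 0.0024, 0.001 m / 0.75 = 0.0013.

{"method": "move_arm", "body": {"plan": [{"delta_pos": [0, 0, 0.0013], "turn": [0, 0, 0], "fingers": 1}, {"delta_pos": [0, 0, 0.0024], "turn": [0, 0, 0], "fingers": 1}, {"delta_pos": [0, 0, 0.0024], "turn": [0, 0, 0], "fingers": 1}]}}

```text
clock: 10.75
position: [0.4763, 0.1964, 0.0576]
ee_rot: [0.972, 0.235, 0.0, -0.0]
ft_force: [0.0, 0.6, 2.5]
grip_width: 0.003
grasp_force: 1.2
```

Run:
```python
from h import *
F=[]
for i in range(5): camera("top"); o=get_obs(); F.append([o["clock"],o["position"][2],o["ft_force"][2],o["grasp_force"]])
print(np.round(F,4))
```

```text
[[10.8     0.0577  3.0648  1.1925]
 [10.85    0.0577  2.2988  1.1903]
 [10.9     0.0577  1.5028  1.1895]
 [10.95    0.0577  2.4835  1.1897]
 [11.      0.0577  3.1644  1.1902]]
```

Force is about 2.5 N, so the key is roughly half down. I'll withdraw.

In the tool's units: -0.15 m / 0.75 = -0.2, -0.12 m / 0.75 = -0.16.

{"method": "move_arm", "body": {"plan": [{"delta_pos": [0, 0, 0], "turn": [0, 0, 0], "fingers": 1}, {"delta_pos": [0, 0, -0.008], "turn": [0, 0, 0], "fingers": 1}, {"delta_pos": [0, 0, -0.04], "turn": [0, 0, 0], "fingers": 1}, {"delta_pos": [0, 0, -0.1067], "turn": [0, 0, 0], "fingers": 1}, {"delta_pos": [0, 0, -0.16], "turn": [0, 0, 0], "fingers": 1}, {"delta_pos": [0, 0, -0.2], "turn": [0, 0, 0], "fingers": 1}, {"delta_pos": [0, 0, -0.2], "turn": [0, 0, 0], "fingers": 1}, {"delta_pos": [0, 0, -0.2], "turn": [0, 0, 0], "fingers": 1}, {"delta_pos": [0, 0, -0.2], "turn": [0, 0, 0], "fingers": 1}, {"delta_pos": [0, 0, -0.2], "turn": [0, 0, 0], "fingers": 1}]}}

```text
clock: 12.25
position: [0.4759, 0.1961, 0.2069]
ee_rot: [0.972, 0.235, -0.001, 0.0]
ft_force: [-0.6, -1.0, -0.1]
grip_width: -0.003
grasp_force: 0.0
```

Run:
```python
from h import *
o=get_obs(); print(o["clock"],o["position"],o["ft_force"])
c=camera("side"); S=pickle.load(open("s1.pkl","rb"))
a=c["color"][180:320].astype(int); b=S["color"][180:320].astype(int)
d=cv2.GaussianBlur(np.abs(a-b).max(2).astype(np.float32),(5,5),0); print("changed px", (d>40).sum())
cv2.imwrite("pics/s7.png",cv2.resize(c["color"][150:330,150:350,::-1],(600,540),interpolation=2))
```

```text
12.25 [0.47589585 0.19614813 0.20692162] [-0.56369761 -0.96538627 -0.130235  ]
changed px 3885
```

View pics/s7.png

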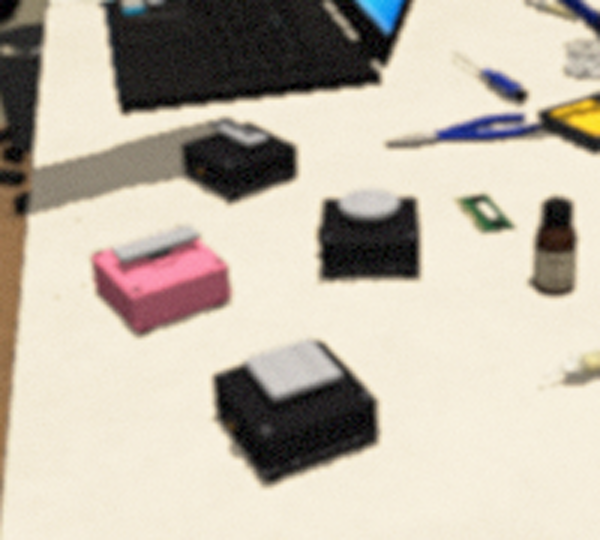

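Both keys are back up, at crop (240,132) and (295,367). All units are where they started, and only shadows changed.

```bash
python3 -c "from h import *; print(hand_in())"
```

```text
the job is handed in; nothing more can be done
None
```

I pressed the earth plate to about half its travel, held it well over a second and came off it, then briefly pressed the bar key; both keys sprang back, nothing else on the bench was seen to move, and the job is handed in at about 12 s with no verdict shown.

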